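Park the mended bowl in the free bay of the setting rack

TASK

One bay of the two-bay setting rack already holds a pot. Slide the freshly mended bowl along the table, without lifting or tipping it, into the empty bay, first moving the rack's sliding gate out of the way if it stands across that bay; then slide the gate all the way across in front of the bowl, to its end stop. Leave the pot, the sherds and the jar where they are.

Things in the scene. Friction and masses are not known exactly. Their poses are not given: they have to be found in the camera images.
- bowl: Mended grey pottery bowl with white plaster patches, upright, open on top, 0.3 to 0.6 kg. Round: outer diameter 92 mm at the foot, 112 mm at the rim; 55 mm high, wall 5 mm, inner floor 6 mm above the table, about 84 mm wide inside at that floor. Origin: centre of the underside. Stands loose in front of the rack; push it from outside or drag it with fingers put down inside it.
- pot: Squat dark pot with a narrow mouth, 96 mm diameter, 65 mm high, 0.6 kg, standing near the middle of one bay of the rack (left or right): that bay is taken. Origin: centre of the underside.
- rack: Plywood rack fixed to the table, an E from above: a back wall and three walls towards the robot, all 14 mm thick, 35 mm high; no floor of its own. Origin on the table in the middle of the centre wall; x points into the bays, away from the robot, y to the left. Two bays 145 mm wide (y) and 140 mm deep (x -70 to +70 mm), centred at y = +79.5 and -79.5 mm, open towards the robot.
- bay_left (a point): Centre of the left bay's floor (the table top). The empty bay has only a thin sheet of paper on its floor, no step.
- bay_right (a point): Centre of the right bay's floor, at table height (axes as the rack's).
- gate (a joint): Travel in m of the rack's one sliding gate along rack y: 0 = right end stop, fully across the right bay; 0.159 = left end stop, fully across the left bay; in between it blocks part of both. Stays where left; moves with about 2 N plus 6 N per m/s. A steel bar 145 mm long, 12 mm thick, top 34 mm above the table, centre line at rack x = -80 mm, on a track flush with the table.
- gate_peg (a point): Centre of the top, 80 mm above the table, of the round upright dark steel peg (18 mm diameter, rising 46 mm above the bar) in the middle of the gate; push the peg or the bar's end sideways to move the gate.
- sherd_a: Bystander: grey curved sherd, about 90 x 95 mm, 30 mm high, lying to the left on the table. Origin under its centre.
- sherd_b: Bystander: brown curved sherd, about 90 x 90 mm, 20 mm high, lying to the right. Origin under its centre.
- sherd_c: Bystander: dark curved sherd, about 75 x 80 mm, 25 mm high, lying left of the rack. Origin under its centre.
- jar: Bystander: white plastic jar with a cap, 60 mm diameter, 75 mm high, standing right of the rack. Origin: centre of the underside.
Mind the look-alikes: they are no part of the job. Leave any red look-alike of the pot alone. Leave any yellow look-alike of the bowl alone.

How it is judged:
On the way, in this order (a step that is already met when the one before it is completed fails the run):
1. the bowl stands in the bay that the pot does not occupy (((y of pot in the frame of rack below 0 m and x of bowl in the frame of rack between -0.022 and 0.022 m and y of bowl in the frame of rack between 0.0555 and 0.1035 m) or (y of pot in the frame of rack above 0 m and x of bowl in the frame of rack between -0.022 and 0.022 m and y of bowl in the frame of rack between -0.1035 and -0.0555 m))), for 0.2 s.
2. the gate is fully across in front of the bowl (((y of pot in the frame of rack below 0 m and x of bowl in the frame of rack between -0.022 and 0.022 m and y of bowl in the frame of rack between 0.0555 and 0.1035 m and value of joint gate above 0.149 m) or (y of pot in the frame of rack above 0 m and x of bowl in the frame of rack between -0.022 and 0.022 m and y of bowl in the frame of rack between -0.1035 and -0.0555 m and value of joint gate below 0.01 m))), for 0.2 s.
At the end, for the whole second after the job is handed in: The bowl stands upright and at rest on the table wholly inside the bay without the pot (centre within 22 mm of the bay's centre in depth and 24 mm in width), the gate is at rest within 10 mm of its end stop in front of that bay, and the pot is within 20 mm of where it was (((y of pot in the frame of rack below 0 m and x of bowl in the frame of rack between -0.022 and 0.022 m and y of bowl in the frame of rack between 0.0555 and 0.1035 m and value of joint gate above 0.149 m) or (y of pot in the frame of rack above 0 m and x of bowl in the frame of rack between -0.022 and 0.022 m and y of bowl in the frame of rack between -0.1035 and -0.0555 m and value of joint gate below 0.01 m)) and angle between bowl's own z axis and vertical below 0.1 rad and height (world z) of bowl below 0.006 m and linear speed of bowl below 0.02 m/s and velocity of joint gate below 0.02 m/s and distance of pot from where it was at the start of the episode below 0.02 m); the robot touches nothing.
It fails at once if the bowl is lifted more than 15 mm off the table or tipped more than 0.25 rad (height (world z) of bowl above 0.015 m or angle between bowl's own z axis and vertical above 0.25 rad).
It fails at once if the pot is shifted more than 20 mm or tipped over (distance of pot from where it was at the start of the episode above 0.02 m or angle between pot's own z axis and vertical above 0.3 rad).
It fails at once if a sherd or the jar is shifted more than 30 mm (distance of any of sherd_a, sherd_b, sherd_c, jar from where it was at the start of the episode above 0.03 m).
It also fails if it takes over 70 s, if anything falls off the work surface, if the arm or the gripper's body presses on something with over 40 N, if the wrist force passes 120 N, or if a joint passes its speed limit or range.

ROBOT

A 6-joint arm with a two-finger parallel gripper is mounted at the origin on the work surface. World frame = base frame: x ahead of the robot, y to its left, z up, the work surface at z = 0. Lengths are in m, angles in rad, forces in N, time in s.
With the tool pointing down it reaches from about 0.35 to 0.975 m from the base axis. Payload 17.4 kg.
Tool frame: the origin (TCP) lies at the very end of the fingers, on their centre line; the grasp point (between the pads) lies 19 mm behind it; z points along the fingers, y is the line along which they close (so a half turn about z gives the same grasp; the last joint's range is limited). The gripper opens to 85 mm and grips with 20 to 120 N. Pads are 22 mm wide; open, the fingers measure 114 mm over their backs; the gripper's body (76 mm by 85 mm) begins 54 mm behind the grasp point. The pads swing forward as they close: fully open they stand 13 mm farther back than shut.
Start: joints at [1.16, 0.116, 1.442, -0, 1.584, -0.038], TCP at [0.246, 0.629, 0.231] pointing down, gripper open.
Joint ranges: [-2.83, 2.83], [-0.83, 2.19], [0.07, 2.5], [-1.14, 4.28], [0.01, 3], [-2.97, 2.97]. Speed limits (rad/s): [1.89, 1.89, 2.22, 3.14, 3.14, 3.14].

INTERFACE

Orientations are given as a unit quaternion [w, x, y, z].
In Python, from plant import r, vision, job gives the robot as it stands.
- The arm moves only by the tool arm_command, never from a script. Its argument "series" is a list of rows, each a list of 4 numbers: the shift along the tool's x, y, z in m, then the turn about the tool's z in degrees. In form: [[dx, dy, dz, twist], ...]. A call has 1 to 12 rows; each row is the pose to reach, as a shift and turn from the pose commanded when the call began, along the tool's axes at that moment; what a row does not reach only later rows make up. A row lasts 1/8 s, in which the tool goes at most 62.5 mm and 10.7 degrees, less where a joint would pass 70% of its speed; a pose out of reach is approached as far as the arm can. A call with a gripper value outside its range is refused whole. "hand" is the opening, from 0 (shut) to 1 (fully open), set as the call begins (left out, the last holds). The fingers move at their own pace and stop on an object; "grip_force" is the grip in N (left out, the last holds). Time passes only in rows, so rows that repeat a pose let the fingers close. It gives the time, the measured TCP pose, the force, the opening and the grip force at its end, in the units of the state.
- r.get_obs(): the state, without advancing time (a new reading comes with each control period).
- vision.snapshot(name): name is "side" or "top" or "wrist"; returns the picture (420x560x3 uint8, blue, green, red); there is no depth.
- vision.get_calibration(name): a dict with "fx", "fy", "cx", "cy" (pixels), "R" (3x3) and "t" (3): a world point X has camera coordinates R X + t; the wrist camera has in their place "tool_from_camera" (4x4, takes a point from camera to tool coordinates, whose origin is the TCP and whose axes are the flange's). Camera axes: x right, y down, z forward; pixel columns grow to the right and rows downward; lengths in m; the calibration is good to about 2 mm. A picture is of the moment at which its call begins: read the wrist's pose just before it. get_calibration takes no time and is no camera call.
- job.close_job(): hands the job in; it is judged then, once.
The state is a dict: "clock": time; "joint_pos": joint angles; "qd": joint speeds; "effort": joint torques, N m; "tool_pos": TCP position; "orientation": TCP orientation; "force": force on the tool from outside, world axes, zero at the start; "torque": the same for the moment, N m; "grip_width": finger opening in m; "grasp_force": force on a finger pad.
Only numpy, scipy, OpenCV 4.12 (cv2) and the standard library are available. Lean on these libraries where they do the work, as an engineer would, in place of code of your own. Each camera call takes 0.05 s, during which the arm holds its last target. There are 200 camera calls.

## Working session

There is one attempt and no reset: what is moved stays moved. The work goes in short steps, Python scripts to look and compute and a tool call to move; the robot and the scene stay as the last step left them, time stands still between calls to the robot, and variables do not carry over. Pictures are saved under pics/ and viewed, at most 10 in all, crops included, and the job is handed in when it is done.

Besides the shell and the picture viewer there is one more tool, called after "Emit:" as a command line: name --pt "numbers of a row" for each row, then --argument value for the rest. arm_command: Moves the arm, as the interface text tells. Its arguments: {"type":"object","properties":{"series":{"type":"array"},"hand":{"type":"number"},"grip_force":{"type":"number"}},"required":["series"]}

```bash
mkdir -p pics; python3 - <<'E'
from plant import r,vision,job
import cv2,numpy as np
o=r.get_obs();print(o['clock'],o['tool_pos'],o['orientation'],o['grip_width'])
for n in("top","side"):
    cv2.imwrite(f"pics/{n}0.png",vision.snapshot(n)); c=vision.get_calibration(n); print(n,{k:np.round(v,4).tolist() for k,v in c.items()})
E
```

```text
0.0 [0.24577092 0.62845194 0.2305694 ] [-1.33722232e-04  1.85315673e-01  9.82678865e-01 -5.76457073e-04] 0.08547071902643195
top {'fx': 434.125, 'fy': 434.125, 'cx': 272.7396, 'cy': 208.9947, 'R': [[0.0256, -0.9993, -0.0276], [-0.9841, -0.0203, -0.1763], [0.1756, 0.0317, -0.984]], 't': [0.0067, 0.4867, 0.9357]}
side {'fx': 432.1477, 'fy': 432.1477, 'cx': 269.5737, 'cy': 199.9492, 'R': [[0.9979, -0.065, 0.0022], [-0.0309, -0.5047, -0.8628], [0.0572, 0.8609, -0.5056]], 't': [-0.4804, 0.0737, 1.0308]}
```

View pics/top0.png

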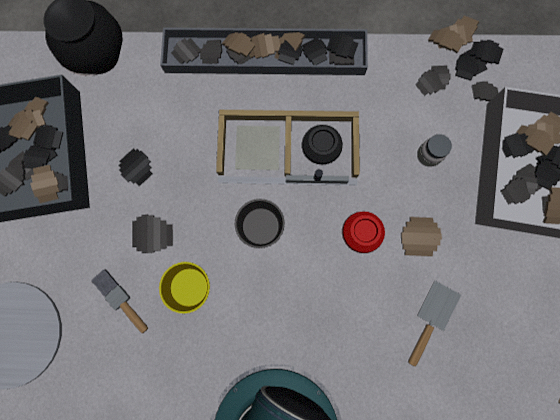

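View pics/side0.png

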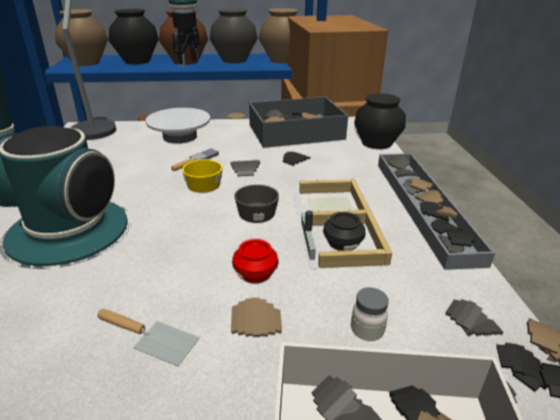

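The top view shows the bowl at (260,223), the pot at (322,144) in the right bay, and the left bay empty with paper at (260,147). The gate bar lies at about columns 286–350 with its peg at (319,176), and the yellow and red decoys are at (185,288) and (363,232). The side view has the bowl at (257,202) and the peg at (308,220).

```bash
cat > h.py <<'E'
import cv2,numpy as np
from plant import r,vision,job
def cal(n): return vision.get_calibration(n)
def ray(n,u,v):
    c=cal(n);R=np.array(c['R']);t=np.array(c['t'])
    return -R.T@t, R.T@np.array([(u-c['cx'])/c['fx'],(v-c['cy'])/c['fy'],1])
def plane(n,u,v,z):
    o,d=ray(n,u,v); return o+d*(z-o[2])/d[2]
def tri(p,q):
    o1,d1=ray('top',*p);o2,d2=ray('side',*q)
    s=np.linalg.lstsq(np.c_[d1,-d2],o2-o1,rcond=None)[0]
    a,b=o1+s[0]*d1,o2+s[1]*d2
    return (a+b)/2,np.linalg.norm(a-b)
def blob(mask,box):  # box u0,v0,u1,v1 -> largest contour in full-picture pixels
    m=np.zeros_like(mask);u0,v0,u1,v1=box;m[v0:v1,u0:u1]=mask[v0:v1,u0:u1]
    c,_=cv2.findContours(m,cv2.RETR_EXTERNAL,cv2.CHAIN_APPROX_NONE)
    return max(c,key=cv2.contourArea)
E
python3 - <<'E'
from h import *
t=cv2.imread('pics/top0.png');s=cv2.imread('pics/side0.png')
g=lambda i:cv2.cvtColor(i,cv2.COLOR_BGR2GRAY)
gt,gs=g(t),g(s)
for nm,im,box in(('top',gt,(225,190,300,260)),('side',gs,(228,178,288,226))):
    c=blob((im<95).astype('uint8')*255,box);e=cv2.fitEllipse(c);print(nm,'bowl',cv2.boundingRect(c),np.round(e[0],1),np.round(e[1],1))
hsv=cv2.cvtColor(t,cv2.COLOR_BGR2HSV);m=cv2.inRange(hsv,(12,80,70),(32,255,255))
c=blob(m,(205,100,370,190));print('rack',cv2.boundingRect(c))
for p in cv2.approxPolyDP(c,2.5,True)[:,0]: print(p,np.round(plane('top',*p,.035),4))
a=cv2.resize(t[100:255,205:375],None,fx=4.5,fy=3.8,interpolation=cv2.INTER_CUBIC)
a=cv2.resize(t[105:250,210:370],(800,580)[:2] and (640,580),interpolation=cv2.INTER_CUBIC)
cv2.imwrite('pics/c1.png',a)
cv2.imwrite('pics/c2.png',cv2.resize(s[160:275,225:400],None,fx=4,fy=4,interpolation=cv2.INTER_CUBIC))
E
```

```text
top bowl (235, 199, 50, 49) [259.2 223.3] [47.8 48.9]
side bowl (235, 185, 43, 38) [256.4 202.9] [37.7 42.7]
rack (217, 110, 142, 65)
[219 110] [0.7245 0.1523 0.035 ]
[217 171] [0.5747 0.1498 0.035 ]
[222 170] [0.5773 0.1383 0.035 ]
[225 114] [0.7147 0.1375 0.035 ]
[285 115] [ 0.7142 -0.005   0.035 ]
[286 173] [ 0.5728 -0.0102  0.035 ]
[289 173] [ 0.573  -0.0171  0.035 ]
[290 116] [ 0.7119 -0.0169  0.035 ]
[353 117] [ 0.7115 -0.1649  0.035 ]
[354 174] [ 0.5733 -0.1663  0.035 ]
[358 174] [ 0.5735 -0.1754  0.035 ]
[358 112] [ 0.7241 -0.1767  0.035 ]
```

View pics/c1.png

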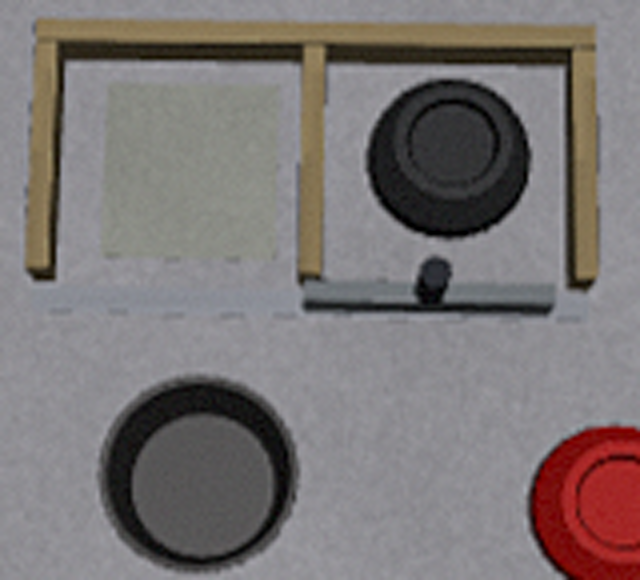

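View pics/c2.png

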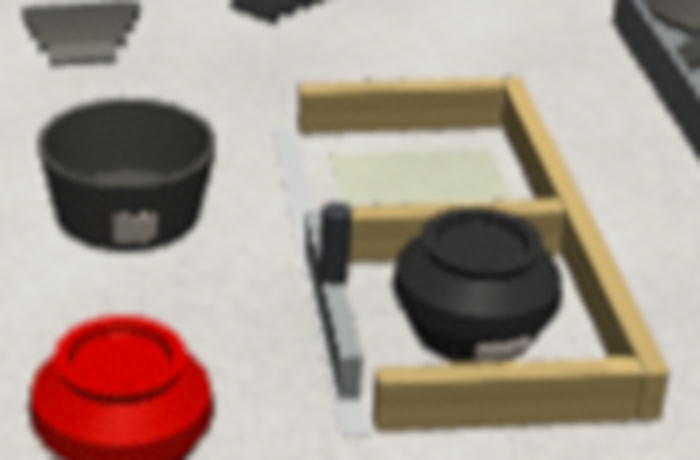

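The enlarged crops (4x) put the bowl rim centre at top (259.6,223.5) and side (256.6,195.5). The peg top is at top (319,171.5) and side (309.3,212). The gate bar's top edge runs from (286,174) to (348,176).

```bash
python3 - <<'E'
from h import *
P=np.round
print('bowl tri',tri((259.6,223.5),(256.6,195.5)),'plane',plane('top',259.6,223.5,.055))
print('peg',tri((319.2,171.5),(309.3,212)),plane('top',319.2,171.5,.08))
for p in((286,175),(348,177)):print('bar end',plane('top',*p,.034))
# rack corner heights: two views
for p,q in(((219,110),(225+515/4,160+78/4)),((217.5,172),(225+300/4,160+86/4)),((358.5,175),(225+378/4,160+372/4))): print('rack',tri(p,q))
# outer corners at z=.035
w=np.array([plane('top',*p,.035)[:2] for p in((219.2,110),(217,172),(358.5,175),(358.7,111.7))])
# rack coords of those corners (from text)
k=np.array([[.084,.166],[-.07,.166],[-.07,-.166],[.084,-.166]])
a,b=k-k.mean(0),w-w.mean(0)
th=np.arctan2((a[:,0]*b[:,1]-a[:,1]*b[:,0]).sum(),(a*b).sum());R=np.array([[np.cos(th),-np.sin(th)],[np.sin(th),np.cos(th)]])
o=w.mean(0)-R@k.mean(0);print('yaw',th,'o',o,'res mm',P((w-(k@R.T+o))*1e3,1))
print('bay L',o+R@[0,.0795])
for n,x in(('bowl',plane('top',259.6,223.5,.055)),('peg',plane('top',319.2,171.5,.08)),('e1',plane('top',286,175,.034)),('e2',plane('top',348,177,.034))):print(n,P(R.T@(x[:2]-o),4))
print(r.get_obs()['orientation'])
E
```

```text
bowl tri (array([0.45160504, 0.04589929, 0.05497477]), np.float64(0.0010696149725698118)) plane [0.45106186 0.04586532 0.055     ]
peg (array([ 0.56400762, -0.08290905,  0.08316675]), np.float64(0.001433831014705391)) [ 0.56560851 -0.08316638  0.08      ]
bar end [ 0.56835362 -0.01031265  0.034     ]
bar end [ 0.5662393  -0.15267685  0.034     ]
rack (array([0.7233409 , 0.15214634, 0.03575882]), np.float64(0.001607473208821453))
rack (array([0.5729704 , 0.14842398, 0.0358345 ]), np.float64(0.0016494264169052803))
rack (array([ 0.57148769, -0.17572369,  0.04031139]), np.float64(0.003367261178403346))
yaw -0.0008987320601600364 o [ 0.64122052 -0.01335135] res mm [[-0.8 -0.8]
 [ 0.9 -3. ]
 [ 0.1  2.8]
 [-0.2  1. ]]
bay L [0.64129197 0.06614862]
bowl [-0.1902  0.059 ]
peg [-0.0755 -0.0699]
e1 [-0.0729  0.003 ]
e2 [-0.0749 -0.1394]
[-1.19246141e-04  1.85330894e-01  9.82676032e-01 -5.10661544e-04]
```

The pot is in the right bay and the gate stands about 10 mm off its right stop, so the left bay is clear. I'll drag the bowl from inside with the fingers partly open.

Emit:
arm_command --pt "-0.403 -0.467 0 -21.4" --pt "-0.403 -0.467 0 -21.4" --pt "-0.403 -0.467 0 -21.4" --pt "-0.403 -0.467 0 -21.4" --pt "-0.403 -0.467 0 -21.4" --pt "-0.403 -0.467 0 -21.4" --pt "-0.403 -0.467 0 -21.4" --pt "-0.403 -0.467 0 -21.4" --pt "-0.403 -0.467 0 -21.4" --pt "-0.403 -0.467 0 -21.4" --pt "-0.403 -0.467 0 -21.4" --pt "-0.403 -0.467 0 -21.4" --hand 0.35 --grip_force 20

```text
clock: 1.6
tool_pos: [0.4509, 0.0471, 0.2311]
orientation: [-0.0, 0.0, 1.0, 0.0]
force: [0.6, 0.2, 0.5]
grip_width: 0.03
grasp_force: 0.0
```

```bash
python3 - <<'E'
from h import *
o=r.get_obs();im=vision.snapshot('wrist');cv2.imwrite('pics/w1.png',im)
print(o['tool_pos'],o['orientation'],{k:np.round(v,4).tolist() for k,v in cal('wrist').items()})
E
```

```text
[0.45093765 0.04706208 0.23111442] [-2.20795600e-04  2.50962896e-05  9.99999968e-01  1.21415381e-04] {'fx': 331.9674, 'fy': 331.9674, 'cx': 279.5195, 'cy': 213.2453, 'tool_from_camera': [[-0.0003, -0.944, -0.3299, 0.0844], [1.0, -0.0008, 0.0013, 0.0005], [-0.0015, -0.3299, 0.944, -0.1426], [0.0, 0.0, 0.0, 1.0]]}
```

View pics/w1.png

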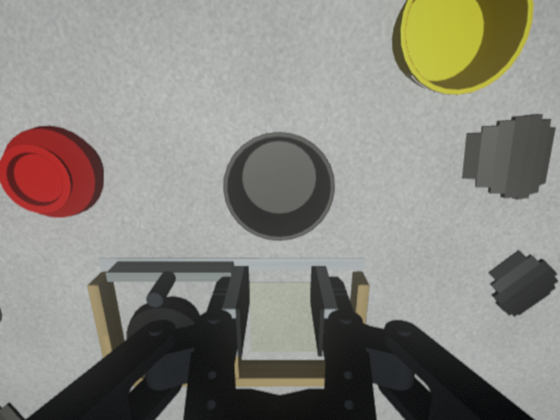

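The wrist view shows the bowl rim centred at (278.5,185.5). The outer walls' front ends are at (97,275) and (360,273), the gate bar spans columns 108–234, and its peg top is at (152,298).

```bash
python3 - <<'E'
from h import *
from scipy.spatial.transform import Rotation as Ro
T=np.array([0.45093765,0.04706208,0.23111442]);Rt=Ro.from_quat([0,1,0,0]).as_matrix()
c=cal('wrist');M=np.array(c['tool_from_camera'])
def w(u,v,z):
    d=Rt@M[:3,:3]@[(u-c['cx'])/c['fx'],(v-c['cy'])/c['fy'],1];o=T+Rt@M[:3,3];return np.round(o+d*(z-o[2])/d[2],4)
for n,a in dict(bowl=(278.5,185.5,.055),wl_out=(369,272,.035),wl_in=(352,272,.035),wr_out=(89,276,.035),barL=(234,268,.034),barR=(108,268,.034),peg=(152,300,.08)).items():print(n,w(*a))
E
```

```text
bowl [0.4489 0.047  0.055 ]
wl_out [0.5568 0.1512 0.035 ]
wl_in [0.5567 0.1316 0.035 ]
wr_out [ 0.5616 -0.1722  0.035 ]
barL [ 0.5519 -0.0043  0.034 ]
barR [ 0.5518 -0.1491  0.034 ]
peg [ 0.5638 -0.0835  0.08  ]
```

Emit:
arm_command --pt "0.001 0 0.06 0" --pt "0.001 0 0.12 0" --pt "0.001 0 0.16 0" --pt "0.001 0 0.18 0" --pt "0.001 0 0.2 0" --pt "0.001 0 0.21 0" --pt "0.001 0 0.219 0" --pt "0.001 0 0.219 0"

```text
clock: 2.65
tool_pos: [0.4499, 0.0473, 0.0121]
orientation: [-0.0, -0.001, 1.0, 0.0]
force: [-0.4, -1.4, -0.1]
grip_width: 0.0299
grasp_force: 0.0
```

Emit:
arm_command --pt "-0.012 0.002 0 0" --pt "-0.024 0.006 0 0" --pt "-0.036 0.012 0 0" --pt "-0.05 0.018 0 0" --pt "-0.065 0.02 0 0" --pt "-0.08 0.02 0 0" --pt "-0.095 0.02 0 0" --pt "-0.11 0.02 0 0" --pt "-0.125 0.02 0 0" --pt "-0.14 0.02 0 0" --pt "-0.155 0.02 0 0" --pt "-0.155 0.02 0 0"

```text
clock: 4.15
tool_pos: [0.6061, 0.067, 0.012]
orientation: [0.0, -0.0, 1.0, -0.0]
force: [-0.5, 0.4, -0.0]
grip_width: 0.03
grasp_force: 0.0
```

```bash
python3 - <<'E'
from h import *
o=r.get_obs();print(o['clock'],o['tool_pos'])
a=vision.snapshot('top');b=vision.snapshot('side')
f=lambda i:cv2.resize(i,(400,300) if 0 else None,fx=2.5,fy=2.5,interpolation=cv2.INTER_CUBIC)
cv2.imwrite('pics/p2.png',np.hstack([f(a[90:260,205:365]),f(b[110:280,240:400])]))
E
```

```text
4.15 [0.60606309 0.06698954 0.01204531]
```

View pics/p2.png

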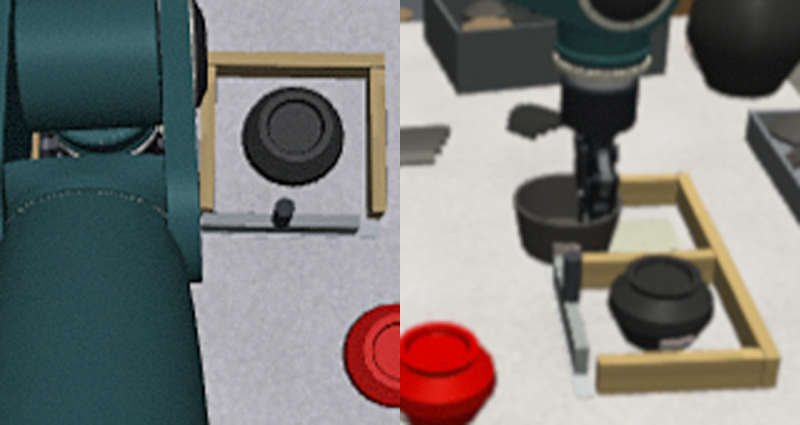

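The side view shows the bowl rim centred at about (306.8,189), trailing the fingers as it should, with the pot and gate undisturbed.

```bash
python3 - <<'E'
from h import *
print(plane('side',306.8,189,.055), plane('side',256.6,195.5,.055))
E
```

```text
[0.58070116 0.07145536 0.055     ] [0.45213638 0.0460183  0.055     ]
```

Emit:
arm_command --pt "-0.015 0 0 0" --pt "-0.03 0 0 0" --pt "-0.042 0 0 0" --pt "-0.05 0 0 0" --pt "-0.057 0 0 0" --pt "-0.06 0 0 0" --pt "-0.06 0 0 0"

```text
clock: 5.12
tool_pos: [0.6652, 0.0671, 0.0123]
orientation: [0.0, -0.0, 1.0, 0.0]
force: [-0.2, 0.1, 1.6]
grip_width: 0.0298
grasp_force: 0.5
```

Emit:
arm_command --pt "-0.0 0 0 0" --pt "0.015 0 0 0" --pt "0.02 0 -0.03 0" --pt "0.02 0 -0.09 0" --pt "0.02 0 -0.15 0" --pt "0.06 -0.06 -0.15 0" --pt "0.09 -0.12 -0.15 0" --pt "0.1 -0.185 -0.15 0" --pt "0.1 -0.189 -0.15 0" --pt "0.1 -0.189 -0.15 0" --hand 0.35

```text
clock: 6.38
tool_pos: [0.5645, -0.1227, 0.1622]
orientation: [0.0, 0.001, 1.0, 0.0]
force: [0.5, 0.7, 0.9]
grip_width: 0.0298
grasp_force: 0.0
```

```bash
python3 - <<'E'
from h import *
o=r.get_obs();print(o['clock'],o['tool_pos'])
a=vision.snapshot('top');b=vision.snapshot('side')
f=lambda i:cv2.resize(i,None,fx=2.5,fy=2.5,interpolation=cv2.INTER_CUBIC)
cv2.imwrite('pics/p3.png',np.hstack([f(a[90:260,205:365]),f(b[110:280,240:400])]))
E
```

```text
6.375 [ 0.56451599 -0.12268494  0.16223933]
```

View pics/p3.png

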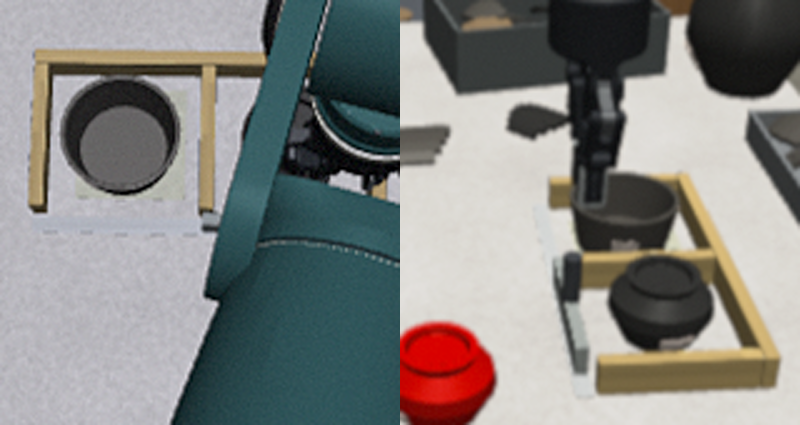

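The bowl stands in the left bay. Its rim is centred at top (253.4,144), and in the side view it spans columns 571–679 of the composite, which is u=330.

```bash
python3 - <<'E'
from h import *
p=plane('top',253.4,144,.055);print(p,'side',plane('side',330,110+198/2.5,.055))
# rack inner walls now, z=.035: left wall inner, centre wall left face at mid-bay; back wall inner
for u,v in((205+48/2.5,143),(205+202/2.5,143),(253.4,90+64/2.5)):print(plane('top',u,v,.035))
E
```

```text
[0.63469721 0.06578421 0.055     ] side [0.63936845 0.06682257 0.055     ]
[0.64275813 0.13613101 0.035     ]
[ 0.64509755 -0.00829145  0.035     ]
[0.71162484 0.06979176 0.035     ]
```

Emit:
arm_command --pt "0 0 0 0" --pt "0 0 0 0" --pt "0 0 0.04 0" --pt "0 0 0.08 0" --pt "0 0 0.1 0" --pt "0 0 0.11 0" --pt "0 0 0.11 0" --hand 0

```text
clock: 7.35
tool_pos: [0.5655, -0.1219, 0.0527]
orientation: [0.0, -0.0, 1.0, -0.0]
force: [0.0, 0.5, 0.3]
grip_width: 0.0002
grasp_force: 0.0
```

Emit:
arm_command --pt "0 0.01 0 0" --pt "0 0.02 0 0" --pt "0 0.035 0 0" --pt "0 0.05 0 0" --pt "0 0.065 0 0" --pt "0 0.08 0 0" --pt "0 0.095 0 0" --pt "0 0.11 0 0" --pt "0 0.125 0 0" --pt "0 0.14 0 0" --pt "0 0.15 0 0" --pt "0 0.15 0 0"

```text
clock: 8.85
tool_pos: [0.5649, 0.0288, 0.0521]
orientation: [-0.0, -0.001, 1.0, 0.0]
force: [-0.5, 0.3, 0.1]
grip_width: -0.0001
grasp_force: 0.0
```

Emit:
arm_command --pt "0 0.002 0 0" --pt "0 0.004 0 0" --pt "0 0.006 0 0" --pt "0 0.006 0 0"

```text
clock: 9.35
tool_pos: [0.565, 0.034, 0.0522]
orientation: [-0.0, -0.0, 1.0, 0.0]
force: [0.0, -1.3, -0.5]
grip_width: -0.0001
grasp_force: 0.6
```

Emit:
arm_command --pt "0 0.002 0 0" --pt "0 0.004 0 0" --pt "0 0.004 0 0"

```text
clock: 9.72
tool_pos: [0.5651, 0.0382, 0.0523]
orientation: [0.0, -0.0, 1.0, 0.0]
force: [0.3, -1.3, -0.8]
grip_width: 0.0001
grasp_force: 0.3
```

Emit:
arm_command --pt "0 0.001 0 0" --pt "0 0.002 0 0" --pt "0 0.002 0 0"

```text
clock: 10.1
tool_pos: [0.5651, 0.0401, 0.0523]
orientation: [0.0, -0.0, 1.0, 0.0]
force: [1.0, -1.0, 0.4]
grip_width: -0.0002
grasp_force: 0.6
```

Emit:
arm_command --pt "0 0.001 0 0" --pt "0 0.002 0 0" --pt "0 0.002 0 0"

```text
clock: 10.48
tool_pos: [0.5651, 0.0421, 0.0523]
orientation: [0.0, -0.0, 1.0, 0.0]
force: [-0.1, -1.0, -0.8]
grip_width: 0.0003
grasp_force: 0.6
```

No stop felt yet, so I'll continue gently.

Emit:
arm_command --pt "0 0.001 0 0" --pt "0 0.002 0 0" --pt "0 0.002 0 0"

```text
clock: 10.85
tool_pos: [0.5651, 0.0436, 0.0523]
orientation: [0.0, -0.0, 1.0, -0.001]
force: [0.3, -7.2, 0.0]
grip_width: -0.0002
grasp_force: 3.4
```

Emit:
arm_command --pt "0 0.001 0 0" --pt "0 0.002 0 0" --pt "0 0.002 0 0"

```text
clock: 11.22
tool_pos: [0.5651, 0.0439, 0.0524]
orientation: [-0.0, -0.0, 1.0, -0.002]
force: [-0.8, -21.9, 0.2]
grip_width: -0.0003
grasp_force: 10.8
```

The end stop is reached, with the force rising to 22 N and no further motion. Now I'll back off, go up, and move clear for a check.

Emit:
arm_command --pt "0 -0.015 0 0" --pt "0 -0.02 0 0" --pt "0 -0.02 -0.06 0" --pt "0 -0.02 -0.12 0" --pt "0 -0.06 -0.15 0" --pt "0 -0.12 -0.15 0" --pt "0 -0.18 -0.15 0" --pt "0 -0.24 -0.15 0" --pt "0 -0.28 -0.15 0" --pt "0 -0.28 -0.15 0" --pt "0 -0.28 -0.15 0"

```text
clock: 12.6
tool_pos: [0.5653, -0.2336, 0.2022]
orientation: [-0.0, -0.0, 1.0, 0.0]
force: [-0.0, 0.1, 1.0]
grip_width: -0.0001
grasp_force: 0.0
```

```bash
python3 - <<'E'
from h import *
o=r.get_obs();print(o['clock'],o['tool_pos'],o['force'])
a=vision.snapshot('top');b=vision.snapshot('side')
f=lambda i:cv2.resize(i,None,fx=2.5,fy=2.5,interpolation=cv2.INTER_CUBIC)
cv2.imwrite('pics/p4.png',np.hstack([f(a[90:260,205:365]),f(b[110:280,240:400])]))
E
```

```text
12.6 [ 0.56531075 -0.23358818  0.20220053] [-0.02547892  0.13267038  0.96950165]
```

View pics/p4.png

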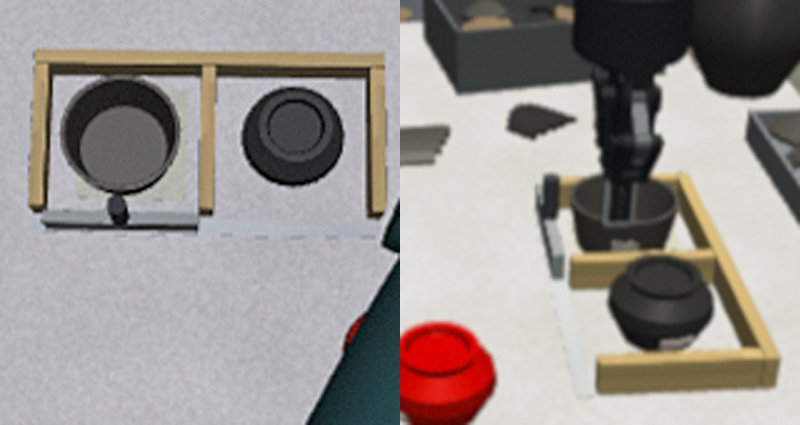

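The gate lies fully across the left bay, with its bar at composite columns 42–200 and its peg at (118,205). The bowl is still centred at (121,135) and the pot has not moved.

```bash
python3 -c "
from plant import job
print(job.close_job())"
```

```text
the job is handed in; nothing more can be done
None
```

The bowl is in the empty left bay, within about 5 mm of its centre by my camera measurement. The gate is closed across it to the left end stop, the pot hasn't moved, and the job is handed in; the hand-in gave no verdict.

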